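# Start the portable hob: rocker, child-lock bar, start key

## Robot

A 7-joint arm with a two-finger parallel gripper is mounted at the origin on the work surface. World frame = base frame: x ahead of the robot, y to its left, z up, the work surface at z = 0. Lengths are in m, angles in rad, forces in N, time in s.
With the tool pointing down it reaches from about 0.425 to 0.95 m from the base axis. Payload 4.7 kg.
Tool frame: the origin (TCP) lies on the centre line of the jaws, within the pads' length; the fingertips stand 22 mm ahead of it and the grasp point (between the pads) lies 3 mm ahead of it; z points along the fingers, y is the line along which they close (so a half turn about z gives the same grasp; the last joint's range is limited). The gripper opens to 87 mm and grips with 3 to 60 N. Pads are 19 mm wide; open, the fingers measure 117 mm over their backs; the gripper's body (75 mm by 190 mm) begins 51 mm behind the grasp point.
Start: joints at [1.103, 0.469, -0.049, 1.532, 0.024, 1.141, -0.082], TCP at [0.287, -0.611, 0.245] pointing down, gripper open.
Joint ranges: [-2.59, 2.59], [-0.33, 1.99], [-1.39, 1.29], [0.1, 2.45], [-1.04, 4.18], [0.21, 1.99], [-2.66, 2.66]. Speed limits (rad/s): [2.57, 2.57, 3.14, 3.14, 3.14, 3.14, 3.14].

## Interface

Orientations are given as a 3x3 rotation matrix whose columns are the frame's x, y, z axes.
In Python, from bench import ctrl gives the robot as it stands. The module is installed in compiled form; this text tells all that it offers.
- The arm moves only by the tool arm_command, never from a script. Its argument "targets" is a list of rows, each an object of numbers: "tx", "ty", "tz": the shift along the tool's x, y, z in m; "roll": the turn about the tool's z in degrees; "claw": the finger opening in m, from 0 to 0.087. A call has 1 to 8 rows; each row is the pose to reach, as a shift and turn from the pose commanded when the call began, along the tool's axes at that moment; what a row does not reach only later rows make up. A row lasts 1/10 s, in which the tool goes at most 50 mm and 8.59 degrees, less where a joint would pass 70% of its speed; a pose out of reach is approached as far as the arm can. A call with a gripper value outside its range is refused whole. The fingers move at their own pace and stop on an object; the grip force is fixed at half the most. Time passes only in rows, so rows that repeat a pose let the fingers close. It gives the time, the measured TCP pose, the force, the opening and the grip force at its end, in the units of the state.
- ctrl.get_state(): the state, without advancing time (a new reading comes with each control period).
- ctrl.camera(name): name is "side" or "top"; returns a dict with "frame" (400x640x3 uint8, red, green, blue), "z_map" (400x640 float32, m along the optical axis (not along the pixel's ray), 0 where there is no reading), "camera_matrix" (3x3 intrinsics, pixels), "k1" (the pictures are not rectified: a ray, as slopes to the right and down, at radius r is drawn at 1 + k1 r^2 times it, then the intrinsics apply), "origin" and "rotation" of the camera in the world. Camera axes: x right, y down, z forward; pixel columns grow to the right and rows downward; lengths in m; the calibration is good to about 2 mm. A picture is of the moment at which its call begins.
- ctrl.job_done(): hands the job in; it is judged then, once.
The state is a dict: "time_s": time; "joints": joint angles; "joint_vel": joint speeds; "tau": joint torques, N m; "eef_pos": TCP position; "ee_rot": TCP orientation; "wrist_force": force on the tool from outside, world axes, zero at the start; "ft_torque": the same for the moment, N m; "width": finger opening in m; "grasp_force": force on a finger pad.
Only numpy, scipy, OpenCV 4.12 (cv2) and the standard library are available. Lean on these libraries where they do the work, as an engineer would, in place of code of your own. Each camera call takes 0.05 s, during which the arm holds its last target. There are 200 camera calls.

## Task

Start the portable hob under the saucepan by pressing its controls with the fingertips, in this order: first press the raised end of the mains rocker until the rocker has tipped fully over, next push the long child-lock bar fully down so that it stays down, then press the large round start key all the way down and let it spring back. Do not press the small round timer key, press nothing ahead of its turn, and leave the saucepan, the mug and the jar where they stand: nothing is to be lifted or pushed about.

Things in the scene. Friction and masses are not known exactly. Their poses are not given: they have to be found in the camera images.
- hob: fixed low box, 360 mm (its x) by 300 mm (its y), 62 mm high, black top, steel case. Origin: centre of its underside, on the worktop; its x points away from the robot, z up. The strip nearest the robot carries four plain white plastic controls in a row along y, 135 mm from the hob's centre, 64 mm apart, on grey plates 2 mm thick; which control is in which place changes
- rocker_end (a point): pressing point on the raised half of the mains rocker, on its upper face, 20 mm from the pivot. The rocker is a V-shaped cap 28 mm wide (hob's y) and 56 mm long (hob's x): two flat halves, the pivot line between them 8.5 mm above the hob's top. Off: the half towards the robot slopes up 23 degrees, its end 11 mm above the pivot, the other half lies level
- rocker (a joint): angle of the rocker, rad: 0 to 0.05 at the start (off), 0.4 fully tipped over (on). Pressed down at rocker_end, it tips until the half towards the robot lies level, its face 8.5 mm above the hob's top. It takes about 2 N there and stays where it is left
- bar_top (a point): centre of the top face of the child-lock bar, a straight bar 54 mm long along the hob's x and 16 mm wide, its top 12 mm above the hob's top when up and 5 mm when fully down
- bar (a joint): how far the bar is pushed down, m: 0 to 0.0007 at the start, 0.007 fully down. Takes about 4 N, and stays where it is left (it does not spring back)
- start_top (a point): centre of the top face of the start key, the large round key, 36 mm across, its top 12 mm above the hob's top when up and 6 mm when fully down
- start (a joint): how far the start key is pressed, m: 0 up, 0.006 fully down. Spring: 1.5 N to start, about 5 N fully down; it springs back when let go
- timer_top (a point): centre of the top face of the timer key, the small round key, 20 mm across, its top 12 mm above the hob's top; same spring and travel as the start key. Not to be pressed
- timer (a joint): how far the timer key is pressed, m: 0 up, 0.006 fully down
- pan: steel saucepan, 160 mm across, 65 mm high, open, about 0.8 kg, loose on the hob's plate beyond the controls; its black bar handle runs along its own +y out to 210 mm from its middle, away from the controls or to the hob's side. Origin: centre of its underside, 62 mm above the worktop
- mug: white mug, 76 mm across, 85 mm high, on the worktop to the left (+y) of the hob, handle along its +y. Origin: centre of its underside
- jar: glass jar with steel cap, 68 mm across, 100 mm high, on the worktop to the right (-y) of the hob. Origin: centre of its underside

How it is judged:
On the way, in this order (a step that is already met when the one before it is completed fails the run):
1. the rocker is tipped fully over by the fingers while the bar is still up (value of joint rocker above 0.35 rad and value of joint bar below 0.0025 m and contact force between the fingers and rocker above 0.3 N), for 0.05 s.
2. the bar is pushed fully down by the fingers while the start key is up (value of joint bar above 0.0055 m and value of joint start below 0.002 m and contact force between the fingers and bar above 0.3 N), for 0.05 s.
3. the start key is pressed all the way down by the fingers (value of joint start above 0.0048 m and contact force between the fingers and start above 0.5 N), for 0.05 s.
At the end, for the whole second after the job is handed in: The rocker is tipped over (at least 0.35 of 0.4 rad), the bar is down (at least 5.5 of 7 mm) and stays so, the start key has been pressed last (at least 4.8 of 6 mm) and is up again, the timer key is up, and saucepan, mug and jar are within 12 mm of where they stood (value of joint rocker above 0.35 rad and value of joint bar above 0.0055 m and value of joint each of start, timer below 0.0015 m and distance of each of pan, mug, jar from where it was at the start of the episode below 0.012 m); the robot touches nothing.
It fails at once if the bar is pushed down (over 2.5 mm) before the rocker is on (value of joint bar above 0.0025 m and value of joint rocker below 0.35 rad).
It fails at once if the start key is pressed (over 2 mm) before the bar is down (value of joint start above 0.002 m and value of joint bar below 0.0055 m).
It fails at once if the timer key is pressed (over 2 mm) (value of joint timer above 0.002 m).
It fails at once if the saucepan, the mug or the jar is lifted, tipped or pushed more than 12 mm (distance of any of pan, mug, jar from where it was at the start of the episode above 0.012 m or angle between any of pan, mug, jar's own z axis and vertical above 0.2 rad).
It also fails if it takes over 38 s, if anything falls off the work surface, if the arm or the gripper's body presses on something with over 40 N, if the wrist force passes 120 N, or if a joint passes its speed limit or range.

## Working session

There is one attempt and no reset: what is moved stays moved. The work goes in short steps, Python scripts to look and compute and a tool call to move; the robot and the scene stay as the last step left them, time stands still between calls to the robot, and variables do not carry over. Pictures are saved under pics/ and viewed, at most 10 in all, crops included, and the job is handed in when it is done.

Besides the shell and the picture viewer there is one more tool, called after "Emit:" as a command line: name --argument value ..., lists and objects as JSON in quotes. arm_command: Moves the arm, as the interface text tells. Its arguments: {"type":"object","properties":{"targets":{"type":"array","items":{"type":"object","properties":{"tx":{"type":"number"},"ty":{"type":"number"},"tz":{"type":"number"},"roll":{"type":"number"},"claw":{"type":"number"}}}}},"required":["targets"]}

```bash
mkdir -p pics
cat > h.py <<'E'
import numpy as np, cv2, pickle
from bench import ctrl
def snap(name,tag):
    c=ctrl.camera(name); pickle.dump(c,open(f'pics/{tag}.pkl','wb')); cv2.imwrite(f'pics/{tag}.png',c['frame'][...,::-1]); return c
def load(tag): return pickle.load(open(f'pics/{tag}.pkl','rb'))
def pt(c,u,v,z=None,h=None):
    K=c['camera_matrix']; d=np.array([(u-K[0,2])/K[0,0],(v-K[1,2])/K[1,1]]); s=d.copy()
    for _ in range(30): s=d/(1+c['k1']*(s@s))
    ray=c['rotation']@np.array([s[0],s[1],1]); o=np.array(c['origin'])
    if h is not None: z=(h-o[2])/ray[2]
    elif z is None: z=c['z_map'][int(round(v)),int(round(u))]
    return o+ray*z
E
python3 - <<'E'
from h import *
for n in('top','side'):
    c=snap(n,n+'0'); print(n,c['origin'],c['rotation'].round(3).tolist(),c['k1'],c['camera_matrix'].tolist())
s=ctrl.get_state(); print({k:np.round(v,3).tolist() for k,v in s.items()})
E
```

```text
top [0.56498305 0.02817679 1.05033689] [[0.011, -0.998, 0.064], [-1.0, -0.011, -0.004], [0.005, -0.064, -0.998]] -0.013526611984039351 [[484.20101100606854, 0.0, 321.9747354893104], [0.0, 484.20101100606854, 206.00224944078164], [0.0, 0.0, 1.0]]
side [ 0.40808718 -0.68852878  0.89262155] [[0.965, -0.186, 0.183], [-0.261, -0.718, 0.646], [0.011, -0.671, -0.741]] -0.12226899870334465 [[447.9462953293153, 0.0, 313.702720274644], [0.0, 447.9462953293153, 204.81467683561064], [0.0, 0.0, 1.0]]
{'time_s': 0.1, 'joints': [1.103, 0.469, -0.049, 1.534, 0.024, 1.141, -0.082], 'joint_vel': [0.001, 0.0, -0.001, -0.004, 0.001, -0.001, -0.0], 'tau': [0.0, -50.917, -0.081, -23.683, -0.061, 0.034, 0.0], 'eef_pos': [0.287, -0.611, 0.244], 'ee_rot': [[0.905, 0.425, -0.001], [0.425, -0.905, 0.002], [-0.0, -0.002, -1.0]], 'wrist_force': [-0.134, 0.713, -0.09], 'ft_torque': [0.006, 0.0, 0.037], 'grasp_force': 0.0, 'width': 0.087}
```

View pics/top0.png

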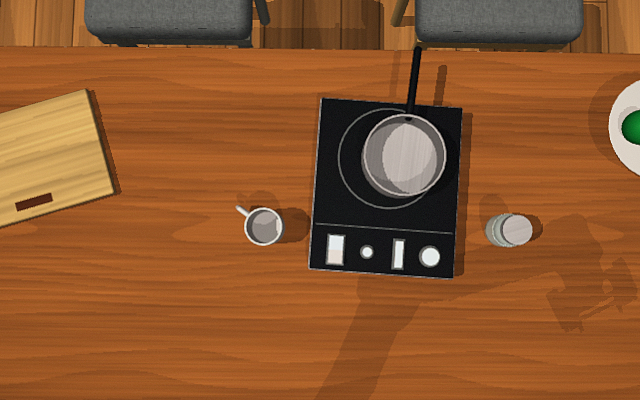

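View pics/side0.png

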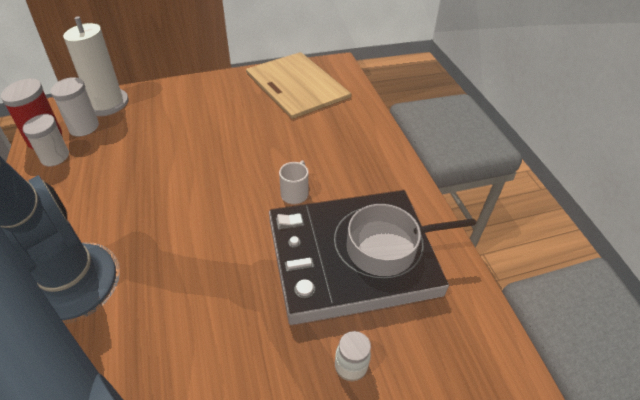

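The top view shows the row, left to right: rocker (336,249), timer (367,252), bar (398,254), start (430,256). The pan handle points away, the mug is at (263,226) and the jar at (514,230). Next I'll enlarge the control strip.

Run:
```python
from h import *
c=load('top0'); f=c['frame'][...,::-1]
cv2.imwrite('pics/crop.png',cv2.resize(f[215:285,300:470],None,fx=4.7,fy=4.7,interpolation=cv2.INTER_CUBIC))
m=(f[225:272,318:448].min(2)>150).astype(np.uint8)
n,_,st,ce=cv2.connectedComponentsWithStats(m)
P=[]
for s,q in zip(st[1:],ce[1:]):
    if s[4]>20:
        u,v=q+[318,225]; p=pt(c,u,v,h=.074); P.append(p); print(s,u,v,'h',p.round(4),'depth',pt(c,u,v).round(4))
# hob corners
for u,v in[(322,98),(463,107),(454,278),(309,269)]: print(pt(c,u,v,h=.062).round(4))
s=load('side0')
for u,v in[(290,220),(294,241),(299,264),(305,288)]: print('side',pt(s,u,v).round(4),pt(s,u,v,h=.074).round(4))
```

```text
[ 10  10  16  29 407] 335.1474201474201 248.93120393120392 h [ 0.5411 -0.0033  0.074 ] depth [ 0.541  -0.0034  0.0702]
[ 76  16  10  27 224] 398.4955357142857 254.10267857142858 h [ 0.5321 -0.1307  0.074 ] depth [ 0.5321 -0.1309  0.0732]
[44 22 10 10 80] 366.7875 251.575 h [ 0.5365 -0.0669  0.074 ] depth [ 0.5365 -0.0668  0.0754]
[104  23  18  18 255] 430.19607843137254 256.38039215686274 h [ 0.5282 -0.1946  0.074 ] depth [ 0.5281 -0.195   0.0721]
[0.8527 0.0265 0.062 ]
[ 0.8376 -0.2668  0.062 ]
[ 0.4845 -0.2457  0.062 ]
[0.4997 0.049  0.062 ]
side [ 0.5426 -0.0072  0.0726] [ 0.5424 -0.0084  0.074 ]
side [ 0.5372 -0.0707  0.072 ] [ 0.5369 -0.0722  0.074 ]
side [ 0.5323 -0.1388  0.0764] [ 0.5327 -0.1372  0.074 ]
side [ 0.5303 -0.1998  0.0734] [ 0.5302 -0.2001  0.074 ]
```

View pics/crop.png

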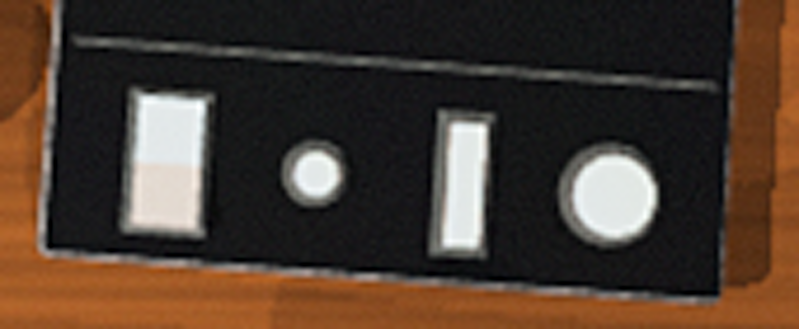

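Emit:
arm_command --targets '[{"tx": 0.47,"ty": -0.45,"tz": 0,"roll": 29,"claw": 0},{"tx": 0.47,"ty": -0.45,"tz": 0,"roll": 29,"claw": 0},{"tx": 0.47,"ty": -0.45,"tz": 0,"roll": 29,"claw": 0},{"tx": 0.47,"ty": -0.45,"tz": 0,"roll": 29,"claw": 0},{"tx": 0.47,"ty": -0.45,"tz": 0,"roll": 29,"claw": 0},{"tx": 0.47,"ty": -0.45,"tz": 0,"roll": 29,"claw": 0},{"tx": 0.47,"ty": -0.45,"tz": 0,"roll": 29,"claw": 0},{"tx": 0.47,"ty": -0.45,"tz": 0,"roll": 29,"claw": 0}]'

```text
time_s: 0.9
eef_pos: [0.431, -0.2358, 0.2444]
ee_rot: [[0.998, -0.067, -0.0], [-0.067, -0.998, -0.0], [-0.0, 0.0, -1.0]]
wrist_force: [1.1, 0.8, -0.0]
width: 0.0308
grasp_force: 0.0
```

```bash
cat >> h.py <<'E'
def to(x,y,ztip):
    s=ctrl.get_state(); R=np.array(s['ee_rot']); p=np.array(s['eef_pos'])
    d=np.array([x,y,ztip+.022])-p
    print('t',round(s['time_s'],2),'pos',p.round(4),'d',(R.T@d).round(4),'roll',round(np.degrees(np.arctan2(R[1,0],R[0,0]))+3.8,1),'w',s['width'],'F',np.round(s['wrist_force'],2))
E
python3 -c "
from h import *
to(.5215,-.0037,.11)"
```

```text
t 0.9 pos [ 0.431  -0.2358  0.2444] d [ 0.0747 -0.2377  0.1124] roll -0.1 w 0.03078273069839531 F [ 1.14  0.8  -0.04]
```

Emit:
arm_command --targets '[{"tx": 0.075,"ty": -0.238,"tz": 0.0,"claw": 0},{"tx": 0.075,"ty": -0.238,"tz": 0.0,"claw": 0},{"tx": 0.075,"ty": -0.238,"tz": 0.0,"claw": 0},{"tx": 0.075,"ty": -0.238,"tz": 0.0,"claw": 0},{"tx": 0.075,"ty": -0.238,"tz": 0.0,"claw": 0},{"tx": 0.075,"ty": -0.238,"tz": 0.11,"claw": 0},{"tx": 0.075,"ty": -0.238,"tz": 0.11,"claw": 0},{"tx": 0.075,"ty": -0.238,"tz": 0.11,"claw": 0}]'

```text
schema error: expected keys tx, ty, tz, roll, claw
```

Emit:
arm_command --targets '[{"tx": 0,"ty": 0,"tz": 0,"claw": 0},{"tx": 0,"ty": 0,"tz": 0,"claw": 0}]'

```text
schema error: expected keys tx, ty, tz, roll, claw
```

```bash
python3 -c "
from h import *
to(.5215,-.0037,.0705)
for n in('top','side'): snap(n,n+'1')
f=lambda n,a,b,c,d:cv2.resize(load(n)['frame'][a:b,c:d,::-1],(480,300),interpolation=cv2.INTER_CUBIC)
cv2.imwrite('pics/c1.png',np.vstack([f('top1',200,300,300,460),f('side1',190,310,210,402)]))"
```

```text
t 0.9 pos [ 0.431  -0.2358  0.2444] d [ 0.0747 -0.2377  0.1519] roll -0.1 w 0.03078273069839531 F [ 1.14  0.8  -0.04]
```

View pics/c1.png

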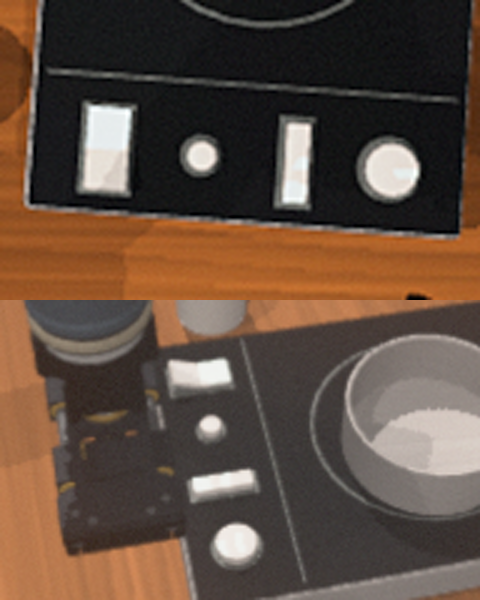

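The moves were refused because every row needs a roll value, so the arm hasn't moved. The picture shows the gripper still short of the hob and all the controls untouched. The rocker's half nearest the robot is raised.

Emit:
arm_command --targets '[{"tx": 0.075,"ty": -0.238,"tz": 0.0,"roll": 0,"claw": 0},{"tx": 0.075,"ty": -0.238,"tz": 0.0,"roll": 0,"claw": 0},{"tx": 0.075,"ty": -0.238,"tz": 0.0,"roll": 0,"claw": 0},{"tx": 0.075,"ty": -0.238,"tz": 0.0,"roll": 0,"claw": 0},{"tx": 0.075,"ty": -0.238,"tz": 0.0,"roll": 0,"claw": 0},{"tx": 0.075,"ty": -0.238,"tz": 0.11,"roll": 0,"claw": 0},{"tx": 0.075,"ty": -0.238,"tz": 0.11,"roll": 0,"claw": 0},{"tx": 0.075,"ty": -0.238,"tz": 0.11,"roll": 0,"claw": 0}]'

```text
time_s: 1.8
eef_pos: [0.5175, -0.006, 0.1295]
ee_rot: [[0.998, -0.067, -0.011], [-0.067, -0.998, -0.0], [-0.011, 0.001, -1.0]]
wrist_force: [-1.7, -0.5, -0.5]
width: 0.0005
grasp_force: 0.0
```

Emit:
arm_command --targets '[{"tx": 0,"ty": 0,"tz": 0,"roll": 0,"claw": 0},{"tx": 0,"ty": 0,"tz": 0,"roll": 0,"claw": 0}]'

```text
time_s: 2.0
eef_pos: [0.5231, -0.0059, 0.1363]
ee_rot: [[0.998, -0.068, 0.003], [-0.068, -0.998, -0.0], [0.003, -0.0, -1.0]]
wrist_force: [1.2, 0.6, -0.2]
width: 0.0007
grasp_force: 0.0
```

```bash
python3 -c "
from h import *
to(.5215,-.0037,.0705)
for n in('top','side'): snap(n,n+'2')
f=lambda n,a,b,c,d:cv2.resize(load(n)['frame'][a:b,c:d,::-1],(480,300),interpolation=cv2.INTER_CUBIC)
cv2.imwrite('pics/c2.png',np.vstack([f('top2',200,300,300,460),f('side2',190,310,210,402)]))"
```

```text
t 2.0 pos [ 0.5231 -0.0059  0.1363] d [-0.0019 -0.002   0.0438] roll -0.1 w 0.000657764443050983 F [ 1.21  0.64 -0.17]
```

View pics/c2.png

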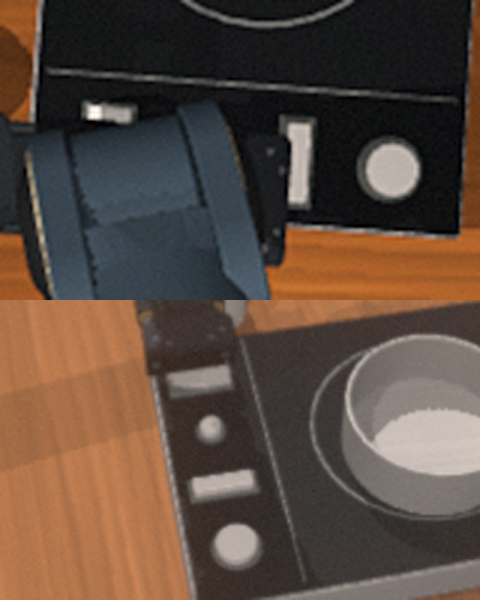

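Emit:
arm_command --targets '[{"tx": -0.001,"ty": -0.001,"tz": 0.02,"roll": 0,"claw": 0},{"tx": -0.001,"ty": -0.001,"tz": 0.03,"roll": 0,"claw": 0},{"tx": -0.001,"ty": -0.001,"tz": 0.035,"roll": 0,"claw": 0},{"tx": -0.001,"ty": -0.001,"tz": 0.04,"roll": 0,"claw": 0},{"tx": -0.001,"ty": -0.001,"tz": 0.043,"roll": 0,"claw": 0},{"tx": -0.001,"ty": -0.001,"tz": 0.045,"roll": 0,"claw": 0},{"tx": -0.001,"ty": -0.001,"tz": 0.045,"roll": 0,"claw": 0},{"tx": -0.001,"ty": -0.001,"tz": 0.045,"roll": 0,"claw": 0}]'

```text
time_s: 2.9
eef_pos: [0.5207, -0.0045, 0.0927]
ee_rot: [[0.998, -0.068, -0.0], [-0.068, -0.998, -0.001], [-0.0, 0.001, -1.0]]
wrist_force: [-10.3, -0.5, 24.9]
width: 0.0004
grasp_force: 12.7
```

```bash
python3 -c "
from h import *
to(.5215,-.0037,.0705)"
```

```text
t 2.9 pos [ 0.5207 -0.0045  0.0927] d [ 0.0008 -0.0009  0.0002] roll -0.1 w 0.00036957248782249445 F [-10.28  -0.48  24.9 ]
```

Emit:
arm_command --targets '[{"tx": 0,"ty": 0,"tz": -0.05,"roll": 0,"claw": 0},{"tx": 0.02,"ty": 0.128,"tz": -0.05,"roll": 0,"claw": 0},{"tx": 0.02,"ty": 0.128,"tz": -0.05,"roll": 0,"claw": 0},{"tx": 0.02,"ty": 0.128,"tz": -0.05,"roll": 0,"claw": 0},{"tx": 0.02,"ty": 0.128,"tz": -0.05,"roll": 0,"claw": 0},{"tx": 0.02,"ty": 0.128,"tz": -0.05,"roll": 0,"claw": 0},{"tx": 0.02,"ty": 0.128,"tz": -0.05,"roll": 0,"claw": 0}]'

```text
time_s: 3.6
eef_pos: [0.5325, -0.132, 0.1397]
ee_rot: [[0.998, -0.065, 0.001], [-0.065, -0.998, 0.001], [0.001, -0.001, -1.0]]
wrist_force: [0.9, 0.2, -0.1]
width: 0.0003
grasp_force: 0.0
```

```bash
python3 -c "
from h import *
to(.5322,-.134,.067)
for n in('top','side'): snap(n,n+'3')
f=lambda n,a,b,c,d:cv2.resize(load(n)['frame'][a:b,c:d,::-1],(480,300),interpolation=cv2.INTER_CUBIC)
cv2.imwrite('pics/c3.png',np.vstack([f('top3',200,300,300,460),f('side3',190,310,210,402)]))"
```

```text
t 3.6 pos [ 0.5325 -0.132   0.1397] d [-0.0002  0.0021  0.0507] roll 0.1 w 0.0002761363356878557 F [ 0.85  0.25 -0.06]
```

View pics/c3.png

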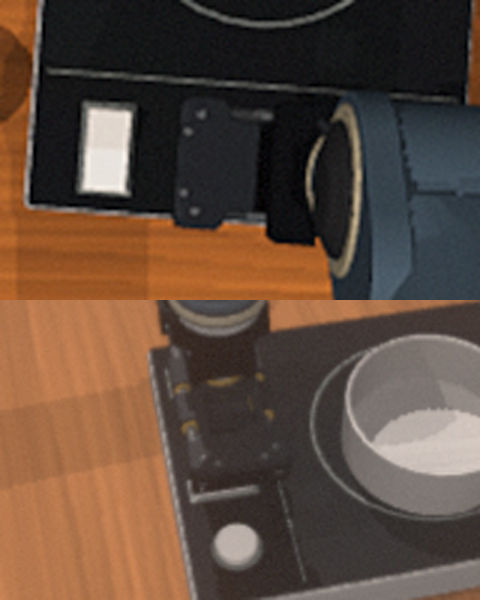

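The rocker's shading has swapped: at (107,150) in the upper crop its near half is now level. The gripper is over the bar.

Emit:
arm_command --targets '[{"tx": 0,"ty": 0.002,"tz": 0.03,"roll": 0,"claw": 0},{"tx": 0,"ty": 0.002,"tz": 0.04,"roll": 0,"claw": 0},{"tx": 0,"ty": 0.002,"tz": 0.044,"roll": 0,"claw": 0},{"tx": 0,"ty": 0.002,"tz": 0.048,"roll": 0,"claw": 0},{"tx": 0,"ty": 0.002,"tz": 0.051,"roll": 0,"claw": 0},{"tx": 0,"ty": 0.002,"tz": 0.052,"roll": 0,"claw": 0},{"tx": 0,"ty": 0.002,"tz": 0.052,"roll": 0,"claw": 0},{"tx": 0,"ty": 0.002,"tz": 0.052,"roll": 0,"claw": 0}]'

```text
time_s: 4.5
eef_pos: [0.532, -0.1349, 0.0892]
ee_rot: [[0.998, -0.067, 0.0], [-0.067, -0.998, 0.0], [0.0, -0.0, -1.0]]
wrist_force: [-4.6, 2.7, 10.5]
width: 0.0006
grasp_force: 5.4
```

```bash
python3 -c "
from h import *
to(.5322,-.134,.067)"
```

```text
t 4.5 pos [ 0.532  -0.1349  0.0892] d [ 0.0002 -0.0009  0.0002] roll -0.0 w 0.000561462779667946 F [-4.65  2.7  10.51]
```

Emit:
arm_command --targets '[{"tx": 0,"ty": 0,"tz": -0.045,"roll": 0,"claw": 0},{"tx": 0,"ty": 0,"tz": -0.05,"roll": 0,"claw": 0},{"tx": 0.001,"ty": 0.062,"tz": -0.05,"roll": 0,"claw": 0},{"tx": 0.001,"ty": 0.062,"tz": -0.05,"roll": 0,"claw": 0},{"tx": 0.001,"ty": 0.062,"tz": -0.05,"roll": 0,"claw": 0},{"tx": 0.001,"ty": 0.062,"tz": -0.05,"roll": 0,"claw": 0},{"tx": 0.001,"ty": 0.062,"tz": -0.05,"roll": 0,"claw": 0}]'

```text
time_s: 5.2
eef_pos: [0.5291, -0.1957, 0.1374]
ee_rot: [[0.998, -0.065, 0.0], [-0.065, -0.998, 0.001], [0.0, -0.001, -1.0]]
wrist_force: [-0.7, -0.5, -0.2]
width: 0.0008
grasp_force: 0.0
```

```bash
python3 -c "
from h import *
to(.529,-.197,.068)"
```

```text
t 5.2 pos [ 0.5291 -0.1957  0.1374] d [-0.      0.0014  0.0474] roll 0.1 w 0.000770097950474492 F [-0.69 -0.54 -0.2 ]
```

Emit:
arm_command --targets '[{"tx": 0,"ty": 0.001,"tz": 0.03,"roll": 0,"claw": 0},{"tx": 0,"ty": 0.001,"tz": 0.038,"roll": 0,"claw": 0},{"tx": 0,"ty": 0.001,"tz": 0.042,"roll": 0,"claw": 0},{"tx": 0,"ty": 0.001,"tz": 0.046,"roll": 0,"claw": 0},{"tx": 0,"ty": 0.001,"tz": 0.049,"roll": 0,"claw": 0},{"tx": 0,"ty": 0.001,"tz": 0.049,"roll": 0,"claw": 0},{"tx": 0,"ty": 0.001,"tz": 0.049,"roll": 0,"claw": 0},{"tx": 0,"ty": 0.001,"tz": 0.049,"roll": 0,"claw": 0}]'

```text
time_s: 6.0
eef_pos: [0.5287, -0.1974, 0.0903]
ee_rot: [[0.998, -0.067, -0.0], [-0.067, -0.998, 0.001], [-0.0, -0.0, -1.0]]
wrist_force: [-5.1, 3.6, 11.3]
width: 0.0003
grasp_force: 5.5
```

```bash
python3 -c "
from h import *
to(.529,-.197,.068)"
```

```text
t 6.0 pos [ 0.5287 -0.1974  0.0903] d [ 0.0003 -0.0004  0.0003] roll -0.0 w 0.0003211355241081646 F [-5.12  3.62 11.26]
```

The start key is fully down. Next I'll lift, back off toward the robot and look.

Emit:
arm_command --targets '[{"tx": 0,"ty": 0,"tz": -0.05,"roll": 0,"claw": 0},{"tx": 0,"ty": 0,"tz": -0.1,"roll": 0,"claw": 0},{"tx": 0,"ty": 0,"tz": -0.15,"roll": 0,"claw": 0},{"tx": -0.02,"ty": 0.2,"tz": -0.15,"roll": 0,"claw": 0},{"tx": -0.02,"ty": 0.2,"tz": -0.15,"roll": 0,"claw": 0},{"tx": -0.02,"ty": 0.2,"tz": -0.15,"roll": 0,"claw": 0},{"tx": -0.02,"ty": 0.2,"tz": -0.15,"roll": 0,"claw": 0},{"tx": -0.02,"ty": 0.2,"tz": -0.15,"roll": 0,"claw": 0}]'

```text
time_s: 6.8
eef_pos: [0.4915, -0.4061, 0.2389]
ee_rot: [[0.997, -0.08, -0.0], [-0.08, -0.997, -0.007], [0.0, 0.007, -1.0]]
wrist_force: [0.2, -0.4, -0.2]
width: 0.0005
grasp_force: 0.0
```

Emit:
arm_command --targets '[{"tx": 0,"ty": 0,"tz": 0,"roll": 0,"claw": 0},{"tx": 0,"ty": 0,"tz": 0,"roll": 0,"claw": 0},{"tx": 0,"ty": 0,"tz": 0,"roll": 0,"claw": 0}]'

```text
time_s: 7.1
eef_pos: [0.4964, -0.3947, 0.239]
ee_rot: [[0.998, -0.064, 0.001], [-0.064, -0.998, 0.0], [0.001, -0.0, -1.0]]
wrist_force: [0.2, 0.2, -0.0]
width: 0.0007
grasp_force: 0.0
```

```bash
python3 -c "
from h import *
to(.529,-.197,.068)
c=snap('top','top4')
for n,u,v in(('rocker near',334,257),('rocker far',336,241),('timer',367,252),('bar',398,254),('start',430,256)): print(n,np.median([pt(c,u+i,v+j)[2] for i in(-1,0,1) for j in(-2,-1,0,1,2)]).round(4))
cv2.imwrite('pics/c4.png',cv2.resize(c['frame'][80:290,220:560,::-1],(800,494),interpolation=cv2.INTER_CUBIC))"
```

```text
t 7.1 pos [ 0.4964 -0.3947  0.239 ] d [ 0.0197 -0.1993  0.149 ] roll 0.1 w 0.0006661297136559558 F [ 0.24  0.23 -0.02]
rocker near 0.07
rocker far 0.0759
timer 0.0736
bar 0.0661
start 0.0747
```

View pics/c4.png

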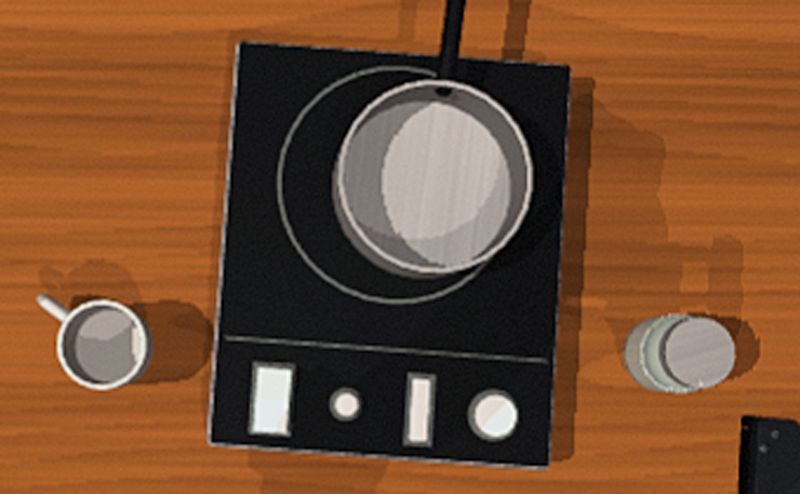

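The rocker's near half is level at 70 mm, the bar is down at 66 mm, and the start (74.7 mm) and timer (73.6 mm) keys are up. The pan (435,177), mug (104,343) and jar (680,352) are where they started, and the gripper is clear at the lower right.

```bash
python3 -c "
from bench import ctrl
print(ctrl.job_done())"
```

```text
the job is handed in; nothing more can be done
None
```

I pressed the rocker, the child-lock bar and the start key in that order and handed the job in at about 7 s; the last picture showed the rocker tipped, the bar down, the start and timer keys up, and the pan, mug and jar unmoved, but the hand-in call returned no verdict.

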